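# Isolate the sample mill and mesh its beater into the drive hub

### The job

Turn the red isolator handle of the sample mill from on to off. Then take the beater by its orange grip out of the blue parking stand, turn it until its cross-shaped spline meshes with the mill's drive hub, push it fully home against the spring until its flange sits on the hub, and finish while still holding it pressed down there. The spring lifts it again if it is let go; leave the beaker, petri dishes and small white-capped bottle where they are.

Things in the scene. Friction and masses are not known exactly. Their poses are not given: they have to be found in the camera images.
- mill_base: fixed white casing of the sample mill with a grey deck, 130 (x) x 224 (y) x 60 mm high, origin at the centre of its underside, standing on the worktop; its drive hub lies 56 mm to its +y side and its isolator 56 mm to its -y side
- isolator_grip (a point): grip point of the isolator: red bar handle on a square yellow plate; bar 50 mm long (point's x), 14 mm wide (y), 38 mm tall, on a flat red disc of radius 23 mm. The point lies on its vertical turning axis, 89 mm above the worktop, 15 mm under the bar's top, 23 mm above the disc. The end with a white stripe (-x) points at a white dot when off, at a green dot when on
- isolator (a joint): angle of the isolator handle: 1.047 rad = on (as found), 0 = off (bar along the casing's x axis). Turning off is 60 degrees counter-clockwise seen from above; stops at both ends, and a spring detent snaps it to the nearer one (about 0.2 N m to overcome)
- hub_mouth (a point): centre of the drive hub's mouth, on the hub's upper face, 66 mm above the worktop; z up. The hub is a dark steel ring, 50 mm across, 6 mm proud of the deck, with a cross-shaped socket 26 mm deep: four slots 12 mm wide, reaching 18 mm from the centre along this point's x and y (same every 90 degrees). The hub can be turned by force (0.8 N m) but stays where it is
- beater_grip (a point): centre of the beater's orange square grip, 24 x 24 mm, 58 mm tall, faces square to this point's x and y, z up. The beater is 107 mm tall, about 140 g, standing upright. Below this point: the grip's underside at 29 mm, two steel wings (along x, span 60 mm) at 35 to 47 mm, the flange's underside at 58 mm, the foot's rounded lower end at 78 mm
- beater_flange (a point): centre of the underside of the beater's flange (40 mm across); home when it sits on the hub's mouth. Below it the foot, 20 mm long: a cross of four keys, 8 mm wide, reaching 15 mm from the axis, along this point's x and y
- stand: fixed parking stand: grey plate 80 x 80 x 8 mm with a blue upright cup, outer diameter 48 mm, bore 36 mm, rim 34 mm above the worktop; the beater's flange rests on the rim with its foot in the bore. Origin at the centre of the underside
- beaker_50: small glass beaker, 44 mm across, 58 mm tall, a bystander; origin at the centre of its underside
- petri_pair: pair of petri dishes, 61 mm across, 30 mm tall, a bystander; origin under its centre
- reagent_small_2: small bottle with white cap, 40 mm across, 62 mm tall, a bystander; origin under its centre
- ejector (a joint): travel in m of the brass spring pin in the middle of the hub's socket, 0 = up (its top 12 mm below the mouth), grows as it is pressed down; 0.008 when the beater is home. It pushes up with 5 N at first touch and 9 N when the beater is home
Mind the look-alikes: they are no part of the job. What is shaped like the part that bears beater_grip but green or purple is not meant.

How it is judged:
On the way, in this order (a step that is already met when the one before it is completed fails the run):
1. the isolator handle is turned to off (value of joint isolator below 0.1 rad), for 0.2 s.
2. the beater's spline is meshed and pushed home in the drive hub (z of beater_flange in the frame of hub_mouth below 0.0025 m and horizontal distance between beater_flange and hub_mouth below 0.005 m), for 0.2 s.
At the end, for the whole second after the job is handed in: The isolator is off (within 0.1 rad) and the beater is fully home: the underside of its flange within 2.5 mm of the hub's face, within 5 mm of its centre, upright within 5 degrees, and the fingers still hold it there with more than 3 N (all of step 2 and value of joint isolator below 0.1 rad and angle between beater_flange's own z axis and vertical below 0.09 rad and contact force between the fingers and beater above 3 N); the arm keeps its last pose, push and grip.
It fails at once if the beater's foot enters the drive hub while the isolator is not off (value of joint isolator above 0.2 rad and horizontal distance between beater_flange and hub_mouth below 0.012 m and z of beater_flange in the frame of hub_mouth below 0.015 m).
It fails at once if a bystander is moved by more than 3 cm (distance of any of beaker_50, petri_pair, reagent_small_2 from where it was at the start of the episode above 0.03 m).
It also fails if it takes over 51 s, if anything falls off the work surface, if the arm or the gripper's body presses on something with over 40 N, if the wrist force passes 120 N, or if a joint passes its speed limit or range.

### The arm

A 6-joint arm with a two-finger parallel gripper is mounted at the origin on a cart in front of the work surface, level with it; the furniture and walls round the work are solid. World frame = base frame: x ahead of the robot, y to its left, z up, the work surface at z = 0. Lengths are in m, angles in rad, forces in N, time in s.
With the tool pointing down it reaches from about 0.35 to 1 m from the base axis. Payload 7.1 kg.
Tool frame: the origin (TCP) lies on the centre line of the jaws, within the pads' length; the fingertips stand 8 mm ahead of it and the grasp point (between the pads) lies 11 mm behind it; z points along the fingers, y is the direction in which the jaws open and shut (so a half turn about z gives the same grasp; the last joint's range is limited). The gripper opens to 85 mm and grips with 20 to 120 N. Pads are 22 mm wide; open, the fingers measure 114 mm over their backs; the gripper's body (76 mm by 85 mm) begins 54 mm behind the grasp point. The pads swing forward as they close: fully open they stand 13 mm farther back than shut.
Start: joints at [-1.213, 0.423, 1.63, -0, 1.089, -0.019], TCP at [0.23, -0.581, 0.239] pointing down, gripper open.
Joint ranges: [-3, 3], [-0.9, 2.11], [0.09, 2.58], [-1.31, 4.45], [0.11, 2.69], [-2.54, 2.54]. Speed limits (rad/s): [2.39, 2.39, 3.01, 3.14, 3.14, 3.14].

### API

Orientations are given as a unit quaternion [x, y, z, w].
In Python, from plant import r gives the robot as it stands.
- The arm moves only by the tool apply_moves, never from a script. Its argument "motion" is a list of rows, each a list of 4 numbers: the shift along the tool's x, y, z in mm, then the turn about the tool's z in rad. In form: [[tx, ty, tz, spin], ...]. A call has 1 to 20 rows; each row is the pose to reach, as a shift and turn from the pose commanded when the call began, along the tool's axes at that moment; what a row does not reach only later rows make up. A row lasts 1/8 s, in which the tool goes at most 62.5 mm and 10.7 degrees, less where a joint would pass 70% of its speed; a pose out of reach is approached as far as the arm can. A call with a gripper value outside its range is refused whole. "jaw" is the finger opening in mm, from 0 to 85.4, set as the call begins (left out, the last holds). The fingers move at their own pace and stop on an object; the grip force is fixed at half the most. Time passes only in rows, so rows that repeat a pose let the fingers close. It gives the time, the measured TCP pose, the force and the opening at its end, in the units of the state.
- r.read_state(): the state, without advancing time (a new reading comes with each control period).
- r.grab_frame(name): name is "side" or "top"; returns a dict with "frame" (420x560x3 uint8, blue, green, red), "mtx" (3x3 intrinsics, pixels), "dist" ([k1, k2, p1, p2, k3] as OpenCV has them; the pictures are not rectified), "R" (3x3) and "t" (3): a world point X has camera coordinates R X + t. Camera axes: x right, y down, z forward; pixel columns grow to the right and rows downward; lengths in m; the calibration is good to about 2 mm. A picture is of the moment at which its call begins. There is no depth.
- r.job_done(): hands the job in, once; it reports no verdict.
The state is a dict: "time": time; "joints": joint angles; "dq": joint speeds; "joint_efforts": joint torques, N m; "eef_pos": TCP position; "tcp_rot": TCP orientation; "ft_force": force on the tool from outside, world axes, zero at the start; "moment": the same for the moment, N m; "grip_width": finger opening in m.
Only numpy, scipy, OpenCV 4.12 (cv2) and the standard library are available. Lean on these libraries where they do the work, as an engineer would, in place of code of your own. Each camera call takes 0.05 s, during which the arm holds its last target. There are 200 camera calls.

## Working session

There is one attempt and no reset: what is moved stays moved. The work goes in short steps, Python scripts to look and compute and a tool call to move; the robot and the scene stay as the last step left them, time stands still between calls to the robot, and variables do not carry over. Pictures are saved under pics/ and viewed, on a budget of 10 in all, crops included, one or two more only if the job needs it, and the job is handed in when it is done.

Besides the shell and the picture viewer there is one more tool, called after "Call:" as name(argument=value, ...) on one line, values as JSON. apply_moves: Moves the arm, as the interface text tells. Its arguments: {"type":"object","properties":{"motion":{"type":"array","items":{"type":"array","items":{"type":"number"}}},"jaw":{"type":"number"}},"required":["motion"]}

```bash
mkdir -p pics
cat > h.py <<'E'
import numpy as np, cv2
from plant import r
def ray(f,u,v):
    p=cv2.undistortPoints(np.array([[[u,v]]],float),f["mtx"],f["dist"])[0,0]
    R=np.array(f["R"]);t=np.array(f["t"]).ravel()
    return -R.T@t, R.T@np.array([p[0],p[1],1])
def onz(f,u,v,z):
    c,d=ray(f,u,v); return (c+d*(z-c[2])/d[2])
def proj(f,X):
    R=np.array(f["R"]);t=np.array(f["t"],float)
    return cv2.projectPoints(np.array(X,float).reshape(-1,1,3),cv2.Rodrigues(R)[0],t,np.array(f["mtx"]),np.array(f["dist"]))[0][:,0]
def grab(n):
    f=r.grab_frame(n)
    for k in("mtx","dist","R","t"): f[k]=np.array(f[k],float)
    return f
E
python3 - <<'E'
from h import *
import pickle
for n in("top","side"):
    f=grab(n); pickle.dump(f,open(n+".pkl","wb")); cv2.imwrite(f"pics/{n}0.png",f["frame"])
    print(n,-f["R"].T@f["t"].ravel(), f["R"][2])
print(r.read_state())
E
```

```text
top [ 0.46626841 -0.04397536  1.41185758] [ 0.07675309  0.01411652 -0.99695019]
side [ 0.46467828 -0.90266762  0.91312155] [ 0.06339328  0.71330857 -0.6979772 ]
{'time': 0.1, 'joints': array([-1.21299624e+00,  4.23808257e-01,  1.63061300e+00, -3.24496378e-06,
        1.08856776e+00, -1.90063078e-02]), 'dq': array([ 1.25186247e-03, -1.30925097e-03, -2.19590960e-03,  1.56655326e-05,
       -2.23586942e-03,  9.02342515e-04]), 'joint_efforts': array([ 1.18385597e-04, -5.58423579e+01, -2.82443225e+01,  2.37998869e-06,
        2.97832659e-03, -3.03577067e-06]), 'eef_pos': array([ 0.22982289, -0.58069824,  0.23859626]), 'tcp_rot': array([ 9.82304173e-01,  1.87291283e-01, -1.19121644e-04, -6.87947799e-04]), 'ft_force': array([ 0.01398807, -1.03381403, -0.00132584]), 'moment': array([-0.04255286, -0.0236469 ,  0.00783755]), 'grip_width': 0.08550137507784755}
```

View pics/top0.png

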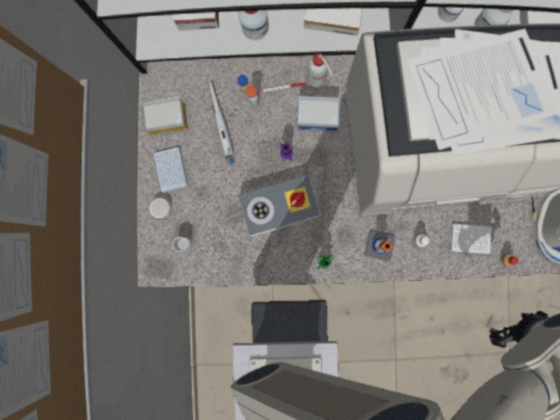

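View pics/side0.png

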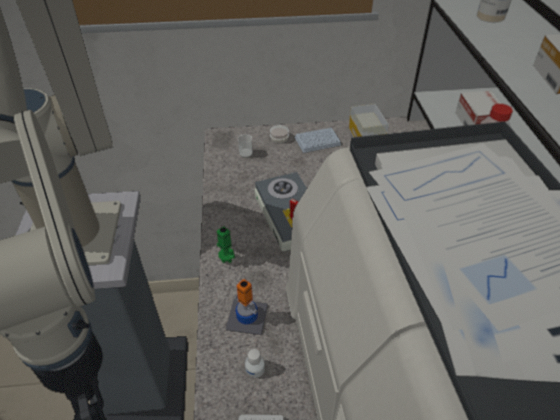

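Candidates in the top view: the orange beater in the blue cup at (384,245), the green look-alike at (324,262) and the purple one at (286,151). The orange-red bottle at (511,261) could also be confused with it. I choose (384,245), with the hub at (261,210) and the isolator at (297,200). Next is a close crop to check.

Run:
```python
from h import *
import pickle
T=pickle.load(open("top.pkl","rb"));S=pickle.load(open("side.pkl","rb"))
def c(f,u,v,w,h,k): 
    return cv2.resize(f["frame"][v:v+h,u:u+w],(w*k,h*k),interpolation=cv2.INTER_CUBIC)
a=c(T,235,172,90,70,4);b=c(T,355,220,70,60,5) # 360x280 ; 350x300
d=c(S,220,270,60,60,5);e=c(S,250,165,60,60,5)
img=np.zeros((600,720,3),np.uint8)
img[:280,:360]=a;img[:300,365:715]=b;img[300:600,:300]=d;img[300:600,365:665]=e
cv2.imwrite("pics/crop1.png",img)
for z in (0,.06,.066,.1): print(z,"hub",onz(T,261,210,z),"iso",onz(T,297,200,z),"beat",onz(T,384,245,z))
```

```text
0 hub [0.55511396 0.05989037 0.        ] iso [ 0.58258956 -0.05058985  0.        ] beat [ 0.4380917  -0.31110738  0.        ]
0.06 hub [0.55133827 0.05547637 0.06      ] iso [ 0.57764624 -0.05030875  0.06      ] beat [ 0.43928913 -0.29975502  0.06      ]
0.066 hub [0.5509607  0.05503497 0.066     ] iso [ 0.57715191 -0.05028064  0.066     ] beat [ 0.43940888 -0.29861978  0.066     ]
0.1 hub [0.54882115 0.0525337  0.1       ] iso [ 0.57435069 -0.05012136  0.1       ] beat [ 0.44008742 -0.29218677  0.1       ]
```

View pics/crop1.png

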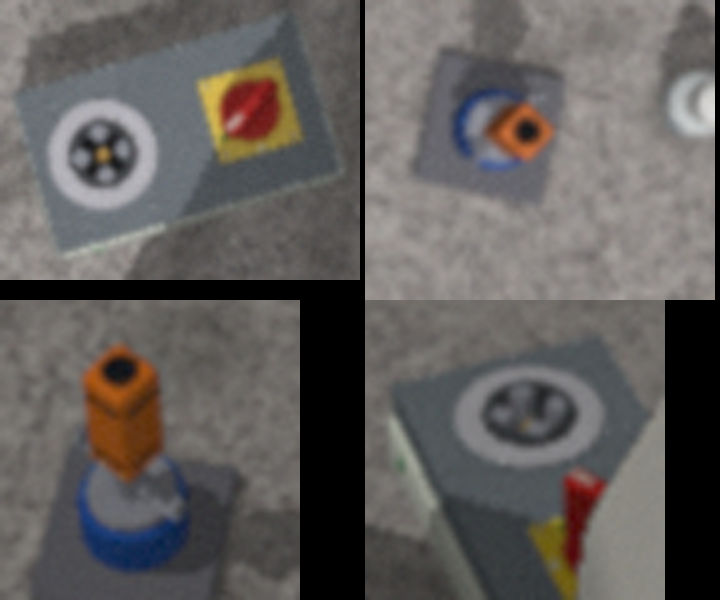

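The crop confirms the choice: an orange square grip (top at about px (387,246)) in the blue cup. The hub ring is at (260.5,210.5), with blobs and dark slots whose phase still needs measuring. The red handle on its yellow plate is at (297.5,199.5). Next I rectify the averaged views metrically.

Run:
```python
from h import *
import pickle
def avg(n,k=8):
    fs=[grab(n) for _ in range(k)]; f=fs[0]; f["frame"]=np.mean([x["frame"] for x in fs],0).astype(np.uint8); return f
T=avg("top");S=avg("side");pickle.dump((T,S),open("avg.pkl","wb"))
for u,v in[(18,95),(290,12),(340,172),(65,255)]: print("corner",onz(T,235+u/4,172+v/4,.06))
def rect(f,cx,cy,z,half,n=300):
    g=np.linspace(half,-half,n)
    X,Y=np.meshgrid(cx+g,cy+g,indexing="ij")
    p=proj(f,np.stack([X,Y,np.full_like(X,z)],-1)).reshape(n,n,2).astype(np.float32)
    im=cv2.remap(f["frame"],p,None,cv2.INTER_CUBIC)
    for i in range(0,n,50): cv2.line(im,(i,n-6),(i,n),(0,255,0),1);cv2.line(im,(0,i),(6,i),(0,255,0),1)
    return im
hub=onz(T,260.4,210.6,.066);print("hub",hub)
hi=onz(S,250+(530-365)/5,165+(414-300)/5,.066);print("hub side",hi)
bt=onz(T,387.2,246,.121);bs=onz(S,220+120/5,270+(370-300)/5,.121);print("beater top",bt,bs)
iso=onz(T,297.5,199.5,.066);print("iso",iso)
img=np.zeros((600,600,3),np.uint8)
img[:300,:300]=rect(T,*hub[:2],.066,.03);img[:300,300:]=rect(S,*hub[:2],.066,.03)
img[300:,:300]=rect(T,*bt[:2],.121,.03);img[300:,300:]=rect(S,*bt[:2],.121,.03)
cv2.imwrite("pics/rect.png",img)
```

```text
corner [0.59488127 0.1176764  0.06      ]
corner [ 0.65026497 -0.08315095  0.06      ]
corner [ 0.53199314 -0.11598259  0.06      ]
corner [0.47707005 0.08562952 0.06      ]
hub [0.54926327 0.05682011 0.066     ]
hub side [0.55119811 0.04742917 0.066     ]
beater top [ 0.43744279 -0.29708877  0.121     ] [ 0.43884983 -0.29970087  0.121     ]
iso [ 0.57856774 -0.05177335  0.066     ]
```

View pics/rect.png

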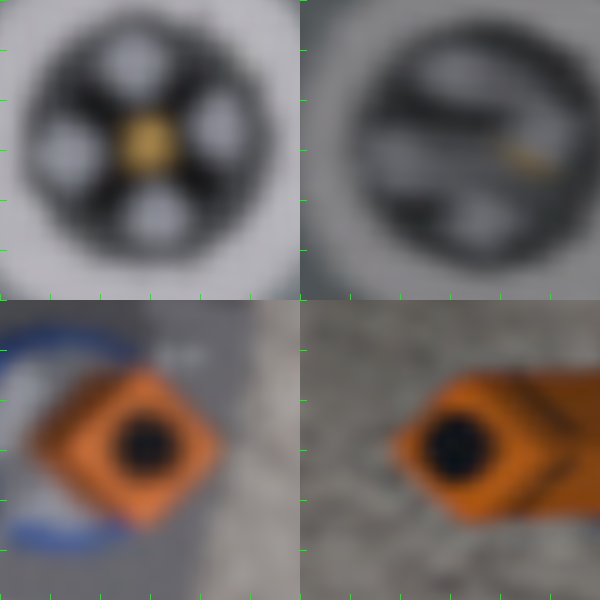

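Rectified view: the hub's dark slots form an X between the four light quadrants at yaw ~8.5°, so the slots are at ~53.5° mod 90. The grip's diamond puts its faces at ~45° mod 90. Mill yaw is ~15.3° and the isolator is at about (0.5785,-0.052), with its bar at -44.7°. I move above the isolator first.

Call:
apply_moves(motion=[[280, -299, 0, 0.6], [280, -299, 0, 0.6], [280, -299, 0, 0.6], [280, -299, 0, 0.6], [280, -299, 0, 0.8], [280, -299, 0, 1.0], [519, -364, 90, 1.157], [519, -364, 90, 1.157], [519, -364, 90, 1.157], [519, -364, 90, 1.157], [519, -364, 90, 1.157], [519, -364, 90, 1.157], [519, -364, 90, 1.157]])

```text
time: 2.52
eef_pos: [0.5782, -0.0515, 0.149]
tcp_rot: [0.925, -0.38, -0.001, 0.0]
ft_force: [1.0, -0.2, 0.4]
grip_width: 0.0854
```

Run:
```python
from h import *
import pickle
T,S=pickle.load(open("avg.pkl","rb"))
# hub phase: 4th harmonic of brightness around the centre
for nm,f,c in(("top",T,(.5513,.0575)),("side",S,(.5503,.0525))):
  for rad in(.010,.013,.016):
    a=np.radians(np.arange(0,360,3)); P=np.stack([c[0]+rad*np.cos(a),c[1]+rad*np.sin(a),np.full_like(a,.066)],-1)
    p=proj(f,P).astype(np.float32)[None]
    g=cv2.remap(f["frame"],p,None,cv2.INTER_CUBIC).mean(-1)[0]
    h=(g*np.exp(4j*a)).sum(); print(nm,rad,"bright at",np.degrees(np.angle(h))/4%90,abs(h)/60)
# grip face yaw: orange top mask min area rect
p=[]
s=r.read_state();print(s["time"],s["eef_pos"],s["tcp_rot"],s["joints"],s["ft_force"])
for n in("top","side"):
    f=grab(n);pickle.dump(f,open(n+"1.pkl","wb"));p.append(cv2.resize(f["frame"][140:290,220:420] if n=="top" else f["frame"][130:280,200:400],None,fx=2,fy=2,interpolation=cv2.INTER_CUBIC))
cv2.imwrite("pics/hover.png",np.hstack(p))
```

```text
top 0.01 bright at 9.522894776249492 35.70090699750055
top 0.013 bright at 9.106268447773807 53.81960011769071
top 0.016 bright at 9.278253433785617 54.823921092893464
side 0.01 bright at 5.23028565614433 11.933349450967512
side 0.013 bright at 9.65791099402995 20.53602107612987
side 0.016 bright at 10.611197405435401 25.535903013020775
2.525 [ 0.57816488 -0.05152897  0.14897114] [ 9.25055983e-01 -3.79830318e-01 -5.38195135e-04  2.61491795e-04] [-1.09289329e-01  4.77092099e-01  1.79057388e+00 -2.66760168e-04
  8.75105759e-01  2.24090396e+00] [ 1.0263876  -0.15044804  0.38799145]
```

View pics/hover.png

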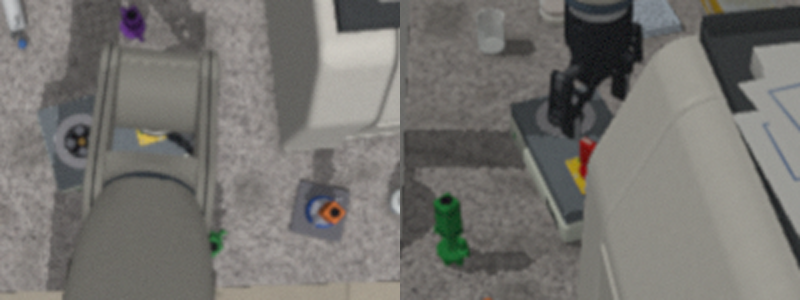

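The gripper stands over the handle (red bar at side px (586,155), below the fingers), clear of the instrument. I go down and close partly first.

Call:
apply_moves(motion=[[0, 0, 40, 0], [0, 0, 67, 0], [0, 0, 67, 0]], jaw=40)

```text
time: 3.0
eef_pos: [0.5766, -0.0527, 0.0813]
tcp_rot: [0.925, -0.381, -0.002, 0.001]
ft_force: [-0.3, 0.1, 0.0]
grip_width: 0.0399
```

Call:
apply_moves(motion=[[0, 0, 0, 0], [0, 0, 0, 0], [0, 0, 0, 0], [0, 0, 0, 0]], jaw=10)

```text
time: 3.5
eef_pos: [0.5812, -0.0507, 0.0843]
tcp_rot: [0.925, -0.381, 0.002, -0.002]
ft_force: [5.5, 8.2, -3.6]
grip_width: 0.013
```

Call:
apply_moves(motion=[[0, -3, 0, 0], [0, -3, 0, -0.13], [0, -3, 0, -0.26], [0, -3, 0, -0.4], [0, -3, 0, -0.53], [0, -3, 0, -0.66], [0, -3, 0, -0.79], [0, -3, 0, -0.92], [0, -3, 0, -1.06], [0, -3, 0, -1.06], [0, -3, 0, -1.06]])

```text
time: 4.88
eef_pos: [0.5818, -0.0494, 0.0842]
tcp_rot: [0.99, 0.139, 0.001, -0.0]
ft_force: [-1.0, 2.1, 5.1]
grip_width: 0.0127
```

Isolator turned ~60.7° onto its stop. I release, lift, and go above the beater.

Call:
apply_moves(motion=[[0, 0, 0, 0], [0, 0, 0, 0], [0, 0, -60, 0], [0, 0, -110, 0]], jaw=50)

```text
time: 5.38
eef_pos: [0.5806, -0.0497, 0.1936]
tcp_rot: [0.99, 0.139, -0.0, -0.0]
ft_force: [1.4, 0.3, -1.1]
grip_width: 0.0498
```

Call:
apply_moves(motion=[[-139, 12, 0, -0.1], [-139, 12, 0, -0.2], [-139, 12, 0, -0.3], [-205, 198, 20, -0.506], [-205, 198, 20, -0.506], [-205, 198, 20, -0.506], [-205, 198, 20, -0.506], [-205, 198, 20, -0.506], [-205, 198, 20, -0.506]], jaw=70)

```text
time: 6.5
eef_pos: [0.4382, -0.2952, 0.1723]
tcp_rot: [0.924, 0.383, -0.0, -0.0]
ft_force: [0.1, 1.3, 0.4]
grip_width: 0.0701
```

Run:
```python
from h import *
import pickle
p=[]
s=r.read_state();print(s["time"],s["eef_pos"],s["tcp_rot"],s["joints"],s["ft_force"])
for n,(a,b,c,d) in(("top",(170,290,240,440)),("side",(170,340,200,340))):
    f=grab(n);k=pickle.dump(f,open(n+"2.pkl","wb"));p.append(cv2.resize(f["frame"][a:b,c:d],(400,240) if n=="top" else (392,476),interpolation=cv2.INTER_CUBIC))
im=np.zeros((476,792,3),np.uint8);im[:240,:400]=p[0];im[:,400:]=p[1]
cv2.imwrite("pics/hover2.png",im)
```

```text
6.5 [ 0.43822649 -0.29518264  0.17227205] [ 9.23677326e-01  3.83170928e-01 -1.32218900e-04 -4.69446524e-04] [-6.15454140e-01  3.75877487e-01  1.89261411e+00  3.60739010e-04
  8.74036455e-01  1.68656857e-01] [0.09709449 1.30101579 0.37154905]
```

View pics/hover2.png

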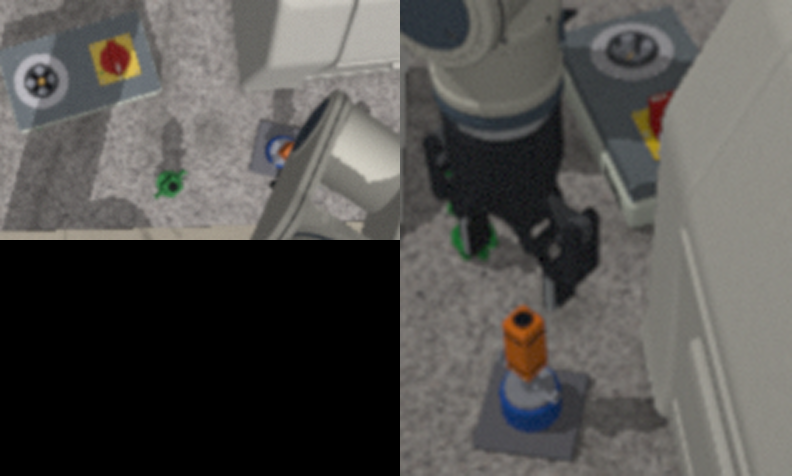

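The jaws stand over the orange grip (crop px (525,320)) and the handle shows off. I descend and grip.

Call:
apply_moves(motion=[[0, 0, 40, 0], [0, 0, 85, 0], [0, 0, 85, 0], [0, 0, 85, 0]])

```text
time: 7.1
eef_pos: [0.4392, -0.2963, 0.0885]
tcp_rot: [0.924, 0.383, 0.0, 0.0]
ft_force: [-0.0, -0.9, 1.7]
grip_width: 0.07
```

Call:
apply_moves(motion=[[0, 0, 0, 0], [0, 0, 0, 0], [0, 0, 0, 0], [0, 0, 0, 0], [0, 0, 0, 0]], jaw=15)

```text
time: 7.72
eef_pos: [0.4389, -0.2969, 0.0884]
tcp_rot: [0.924, 0.383, 0.0, 0.001]
ft_force: [-0.5, 1.1, 7.8]
grip_width: 0.0237
```

Call:
apply_moves(motion=[[0, 0, -40, 0], [0, 0, -85, 0], [0, 0, -125, 0], [0, 0, -125, 0]])

```text
time: 8.22
eef_pos: [0.44, -0.2977, 0.2156]
tcp_rot: [0.924, 0.383, 0.002, 0.003]
ft_force: [-0.2, -0.2, -2.5]
grip_width: 0.0235
```

Call:
apply_moves(motion=[[40, -20, 0, 0], [85, -44, 0, -0.04], [130, -67, 0, -0.08], [175, -91, 0, -0.12], [220, -114, 0, -0.162], [265, -137, 0, -0.162], [305, -158, 0, -0.162], [330, -171, 0, -0.162], [330, -171, 40, -0.162], [330, -171, 40, -0.162], [330, -171, 40, -0.162]])

```text
time: 9.6
eef_pos: [0.5505, 0.0575, 0.1723]
tcp_rot: [0.89, 0.456, -0.001, -0.0]
ft_force: [1.1, -1.0, -1.0]
grip_width: 0.0235
```

Run:
```python
from h import *
import pickle
p=[]
s=r.read_state();print(s["time"],s["eef_pos"],s["tcp_rot"],s["ft_force"],s["moment"],s["grip_width"])
for n,(a,b,c,d) in(("top",(170,270,220,320)),("side",(120,220,230,330))):
    f=grab(n);pickle.dump(f,open(n+"3.pkl","wb"));p.append(cv2.resize(f["frame"][a:b,c:d],(400,400),interpolation=cv2.INTER_CUBIC))
    e=s["eef_pos"]; print(n,proj(f,[[e[0],e[1],e[2]-.0544],[e[0],e[1],e[2]-.0744],[.5513,.0573,.066]]))
cv2.imwrite("pics/hover3.png",np.hstack(p))
```

```text
9.6 [0.55045176 0.05750912 0.17225209] [ 8.89896322e-01  4.56162489e-01 -5.28555642e-04 -2.01266664e-04] [ 1.08157497 -1.00893159 -1.04922831] [ 0.02656907  0.03216794 -0.04473227] 0.023474681433117574
top [[258.73212946 209.07801116]
 [259.29382508 209.52047825]
 [260.21948301 209.90482957]]
side [[282.2660046  170.21465499]
 [282.30430701 176.14056084]
 [282.68854431 185.34170784]]
```

View pics/hover3.png

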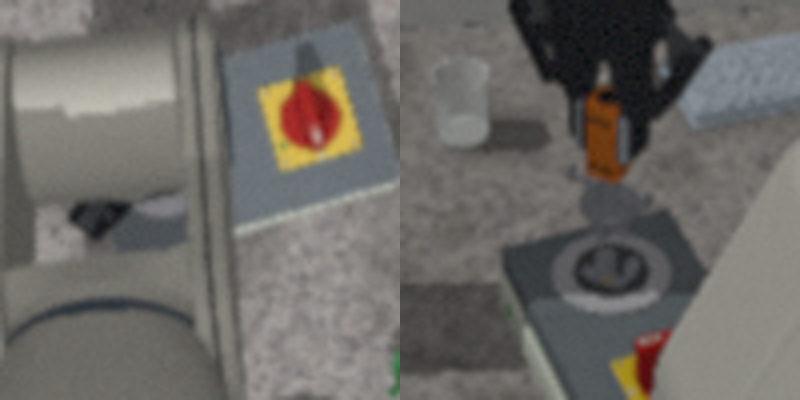

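Side view: flange at px (283,170.7), within 1 px of the prediction, and the hub below it at (283,187). In the top view the handle points along the casing's x axis, so it is off. I lower in stages and watch the force; above TCP z ≈ 0.128 a meshed foot should meet no spring.

Call:
apply_moves(motion=[[0.6, 0.8, 20, 0], [0.6, 0.8, 28, 0], [0.6, 0.8, 32, 0], [0.6, 0.8, 36, 0], [0.6, 0.8, 40, 0], [0.6, 0.8, 40, 0], [0.6, 0.8, 40, 0]])

```text
time: 10.58
eef_pos: [0.5518, 0.0579, 0.1324]
tcp_rot: [0.89, 0.456, 0.0, 0.0]
ft_force: [-0.1, -0.8, -1.8]
grip_width: 0.023
```

The foot is about 8 mm in with no contact force, so it is meshed. I press home.

Call:
apply_moves(motion=[[0, 0, 3, 0], [0, 0, 6, 0], [0, 0, 9, 0], [0, 0, 11, 0], [0, 0, 12, 0], [0, 0, 13, 0], [0, 0, 13, 0], [0, 0, 13, 0]])

```text
time: 11.58
eef_pos: [0.552, 0.0579, 0.1204]
tcp_rot: [0.89, 0.456, 0.0, 0.0]
ft_force: [-3.1, -0.5, 11.9]
grip_width: 0.0235
```

Call:
apply_moves(motion=[[0, 0, 1, 0], [0, 0, 2, 0], [0, 0, 2, 0], [0, 0, 2, 0]])

```text
time: 12.08
eef_pos: [0.5521, 0.058, 0.1203]
tcp_rot: [0.89, 0.456, 0.001, 0.0]
ft_force: [-9.2, -0.6, 31.3]
grip_width: 0.0235
```

Run:
```python
from h import *
p=[]
s=r.read_state();print(s["time"],s["eef_pos"],s["tcp_rot"],s["ft_force"],s["moment"],s["grip_width"])
for n,(a,b,c,d) in(("top",(170,270,220,320)),("side",(135,215,240,320))):
    f=grab(n);p.append(cv2.resize(f["frame"][a:b,c:d],(400,400),interpolation=cv2.INTER_CUBIC))
cv2.imwrite("pics/home.png",np.hstack(p))
```

```text
12.075 [0.55212319 0.05800534 0.12027291] [8.89788376e-01 4.56372922e-01 6.06853760e-04 1.85312014e-04] [-9.23518181 -0.55060917 31.34325796] [-0.00797072  1.85371559 -0.0260446 ] 0.023478144219850658
```

View pics/home.png

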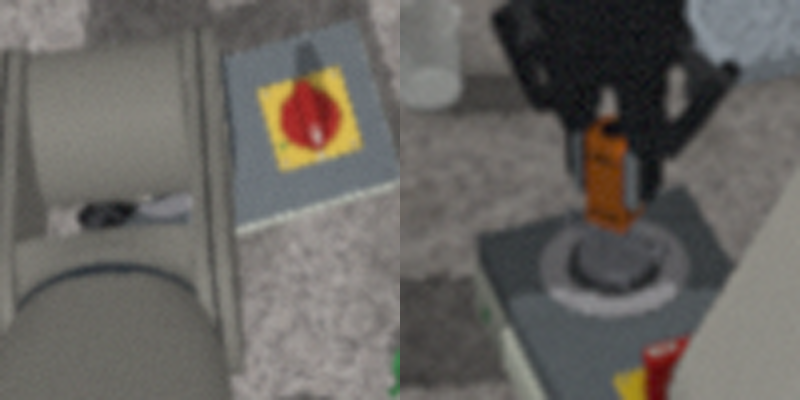

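The flange sits on the hub (crop px (612,260)): TCP z stopped at 0.1203, against 0.1204 expected, while the force rose from 12 to 31 N, so this is the hard stop. The handle is still off. I hand in.

```bash
python3 -c "
from plant import r
print(r.job_done()); s=r.read_state(); print(s['time'],s['eef_pos'],s['ft_force'],s['grip_width'])"
```

```text
the job is handed in; nothing more can be done
None
the job is handed in; nothing more can be done
```

The job is done and handed in at about 12 s, well inside the 51 s limit; no verdict is reported. I turned the isolator about 60.7° to off, then took the orange beater from the blue stand. I turned it 9.3° to mesh with the hub slots, pushed it home and kept it gripped and pressed down.

**Last checks:**
- **Isolator:** the top view shows the handle along the casing's x axis, so it is off.
- **Beater home:** the tool stopped at z = 0.1203 m against 0.1204 m expected. Pushing 2 mm further raised the force from 12 to 31 N with no more travel, so the flange is on the hub.
- **Grip:** the fingers hold the grip at 23.5 mm opening, and the tool is upright.
- **Bystanders:** I kept the path clear of them, but the last pictures do not show all three, so I did not check their positions at the end.

**Disagreements:**
- **Hub position:** the side camera put the hub about 5 mm nearer to it than the top camera did. I trusted the top view and the position felt at the isolator, and the spline meshed first time.
- **Side load:** about 9 N sideways (and 1.9 N m) remains at the wrist while it is pressed home.

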